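# Spin the governor sheave and stop it on its mark

### The arm

A 7-joint arm with a two-finger parallel gripper is mounted at the origin on the work surface. World frame = base frame: x ahead of the robot, y to its left, z up, the work surface at z = 0. Lengths are in m, angles in rad, forces in N, time in s.
With the tool pointing down it reaches from about 0.4 to 0.85 m from the base axis. Payload 4.4 kg.
Tool frame: the origin (TCP) lies midway between the tips of the shut fingers; the grasp point (between the pads) lies 19 mm behind it; z points along the fingers, y is the line along which they close (so a half turn about z gives the same grasp; the last joint's range is limited). The gripper opens to 94 mm and grips with 3 to 60 N. Pads are 16 mm wide; open, the fingers measure 119 mm over their backs; the gripper's body (75 mm by 177 mm) begins 78 mm behind the grasp point.
Start: joints at [1.217, 0.628, 0.038, 1.517, -0.027, 0.996, -0.02], TCP at [0.185, -0.623, 0.205] pointing down, gripper open.
Joint ranges: [-3.06, 3.06], [-0.37, 2.12], [-1.25, 1.32], [0.18, 2.47], [-1.1, 4.24], [0.23, 1.98], [-2.94, 2.94]. Speed limits (rad/s): [2.57, 2.57, 3.14, 3.14, 3.14, 3.14, 3.14].

### API

Orientations are given as a unit quaternion [w, x, y, z].
In Python, from workcell import ctrl, hand, status, optics, workorder gives the robot as it stands. The module is installed in compiled form; this text tells all that it offers. Calls block until the motion is done:
- ctrl.reach(position, orientation): joint-space move of the TCP to a pose.
- ctrl.move_straight(position, frame=None, rate=0.15, force_limit=None): straight line of the TCP; frame=None keeps the orientation; rate is the mean speed in m/s. With force_limit (N) it stops when the force on the tool has changed by that much, and returns True; else False.
- ctrl.movej(angles): joint-space move.
- hand.gripper_to(opening, squeeze=None): opening from 0.0 (shut) to 1.0 (fully open); squeeze is the grip in N (None keeps the last); returns when the fingers have stopped.
- ctrl.sleep(seconds).
- ctrl.inverse_kinematics(position, orientation): joint angles nearest the present ones, or None.
- status.read_state(): the state.
- optics.capture(name): name is "side" or "top"; returns the picture (384x512x3 uint8, red, green, blue); there is no depth.
- optics.get_calibration(name): a dict with "fx", "fy", "cx", "cy" (pixels), "k1" (the pictures are not rectified: a ray, as slopes to the right and down, at radius r is drawn at 1 + k1 r^2 times it, then the intrinsics apply), "extrinsics" (4x4, takes a point from camera to world coordinates). Camera axes: x right, y up, looking along -z (the intrinsics and any distortion apply to the point x, -y, -z); pixel columns grow to the right and rows downward; lengths in m; the calibration is good to about 2 mm. A picture is of the moment at which its call begins. get_calibration takes no time and is no camera call.
A pose or a line that the arm cannot do raises ctrl.MotionError and nothing moves.
- workorder.finish_job(): hands the job in; it is judged then, once.
The state is a dict: "t": time; "joint_positions": joint angles; "joint_vel": joint speeds; "tau": joint torques, N m; "eef_pos": TCP position; "ee_rot": TCP orientation; "contact_force": force on the tool from outside, world axes, zero at the start; "ft_torque": the same for the moment, N m; "width": opening from 0.0 (shut) to 1.0 (fully open); "finger_force": force on a finger pad.
Only numpy, scipy, OpenCV 4.12 (cv2) and the standard library are available. Lean on these libraries where they do the work, as an engineer would, in place of code of your own. Each camera call takes 0.05 s, during which the arm holds its last target. There are 200 camera calls.

### The job

Check that the overspeed governor sheave on the test stand runs free, and leave it indexed: with the fingers, flick it spinning anticlockwise (seen from above) so that it runs on untouched and its white mark goes past the green band at least once; then, when the mark next comes round to the band (or on a later turn), press a fingertip down on the smooth rim to brake the wheel so that it stops with the white mark opposite the green band, and keep the finger on until it stands still. Then take the finger away and leave the wheel standing there; nothing is to be gripped or lifted, and the other parts on the bench stay where they are.

Things in the scene. Friction and masses are not known exactly. Their poses are not given: they have to be found in the camera images.
- stand: fixed blue test stand, round foot 310 mm across; origin at the centre of its underside, z up. In its +x direction from the axis, just outside the wheel, a grey bracket carries a green band level with the wheel's top face, 125 to 151 mm from the axis, 0.18 rad of turn to each side of +x. Nothing of the stand is higher than that face
- wheel_centre (a point): on the vertical axis of the wheel at the height of its flat top face (90 mm above the bench). The wheel is a dark steel governor sheave lying flat, 240 mm across, 24 mm thick, about 3 kg. Its top face from 80 to 120 mm radius is a smooth clear rim to brake on: a 5 N press stops it from 1.5 rad/s within about 0.1 rad. A brass hub nut, 36 mm across, stands 12 mm above the face here
- band_mid (a point): fixed point at the height of the top face, 105 mm from the axis, in line with the middle of the green band: where the mark should come to stand
- mark (a point): middle of the white painted line on the rim, 105 mm from the axis, on the top face; the line is radial, 34 x 10 mm
- weight_a (a point): centre of the top of one of two orange flyweight blocks fixed on the wheel's top face, convenient to push for the flick: 60 mm from the axis, 90 degrees anticlockwise of the mark; each block is 34 mm radially, 26 mm tangentially and stands 30 mm above the face
- weight_b (a point): centre of the top of the other orange flyweight block, opposite the first (90 degrees clockwise of the mark)
- sheave (a joint): turn of the wheel, rad: grows anticlockwise seen from above and counts on over whole turns; 0 (and every multiple of 2 pi) has the mark at the middle of the green band. It starts between 0.7 and 5.4, so the first pass of the band is at 2 pi. Left alone it slows gradually: from 2 rad/s it coasts about 16 s and 2 turns, from 4 rad/s about 23 s and 5 turns
- collar_a: one of two loose steel shaft collars, ring 48 mm across, 16 mm high; origin at the centre of its underside; leave alone
- collar_b: the other loose steel shaft collar, same size; leave alone
- liner: loose white nylon sheave liner, ring 90 mm across, 14 mm high; origin at the centre of its underside; leave alone
- trip_lever: loose rusty iron tripping lever, 160 mm long, 14 mm high, lying flat; origin under its middle; leave alone
- parts_box: closed oak parts box with brass hook-and-eye latch, 134 x 184 x 80 mm; origin at the centre of its underside; leave alone
- wrench: loose steel wrench lying flat; leave alone
- grease_tin: green tin, 68 mm across, 60 mm high; origin at the centre of its underside; leave alone

How it is judged:
On the way, in this order (a step that is already met when the one before it is completed fails the run):
1. the wheel runs on anticlockwise, untouched, the mark having gone past the green band once and being now on the far side from it (value of joint sheave above 6.9 rad and velocity of joint sheave above 0.25 rad/s and contact force between the fingers and sheave below 0.05 N and horizontal distance between mark and band_mid above 0.16 m).
2. the mark comes round to within an eighth of a turn or so of the band with the wheel still coasting, untouched (horizontal distance between mark and band_mid below 0.12 m and velocity of joint sheave above 0.1 rad/s and contact force between the fingers and sheave below 0.05 N).
3. a finger pressed on the wheel (over 0.5 N) has stopped it with the mark opposite the green band (horizontal distance between mark and band_mid below 0.021 m and velocity of joint sheave between -0.05 and 0.05 rad/s and contact force between the fingers and sheave above 0.5 N), for 0.2 s.
At the end, for the whole second after the job is handed in: The wheel stands still, untouched, with the middle of the white mark within 21 mm (0.2 rad of turn) of the point opposite the middle of the green band (horizontal distance between mark and band_mid below 0.021 m and velocity of joint sheave between -0.05 and 0.05 rad/s and contact force between the fingers and sheave below 0.05 N).
It fails at once if one of the other parts on the bench is shifted or lifted by more than 25 mm (distance of any of collar_a, collar_b, liner, trip_lever, parts_box, wrench, grease_tin from where it was at the start of the episode above 0.025 m).
It also fails if it takes over 58 s, if anything falls off the work surface, if the arm or the gripper's body presses on something with over 40 N, if the wrist force passes 120 N, or if a joint passes its speed limit or range.

## Working session

There is one attempt and no reset: what is moved stays moved. The work goes in short steps, each a Python script; the robot and the scene stay as the last script left them, time stands still between calls to the robot, and variables do not carry over. Pictures are saved under pics/ and viewed, at most 10 in all, crops included, and the job is handed in when it is done.

```bash
mkdir -p pics
python3 - <<'E'
from workcell import ctrl, hand, status, optics, workorder
import cv2
for n in("top","side"):
    cv2.imwrite(f"pics/{n}0.png",optics.capture(n)[:,:,::-1]); c=optics.get_calibration(n);print(n,c)
print(status.read_state())
E
```

```text
top {'fx': 484.77500192647483, 'fy': 484.77500192647483, 'cx': 253.95771666882433, 'cy': 192.2500498264649, 'k1': -0.10815742459359344, 'extrinsics': array([[ 0.00403166,  0.98613127, -0.16591822,  0.27650707],
       [-0.99984155,  0.00685196,  0.01642928, -0.01052578],
       [ 0.01733829,  0.1658257 ,  0.98600265,  1.82032571],
       [ 0.        ,  0.        ,  0.        ,  1.        ]])}
side {'fx': 408.7059660839521, 'fy': 408.7059660839521, 'cx': 252.14648443955008, 'cy': 194.84708188882965, 'k1': -0.14679579193881911, 'extrinsics': array([[ 0.94295187,  0.2330078 , -0.23780061,  0.1936701 ],
       [-0.33292084,  0.66495316, -0.66858134, -1.12768605],
       [ 0.0023416 ,  0.70960881,  0.70459198,  1.24841699],
       [ 0.        ,  0.        ,  0.        ,  1.        ]])}
{'t': 0.1, 'joint_positions': array([ 1.21720732,  0.62921536,  0.03845222,  1.51822553, -0.02698706,
        0.99629811, -0.02002274]), 'joint_vel': array([ 0.00081976, -0.00275106,  0.00019608, -0.00350689,  0.00069761,
       -0.00012741,  0.00170217]), 'tau': array([ 3.41501742e-03, -5.50801313e+01,  1.14722025e+00, -1.87119859e+01,
       -5.22440777e-02,  1.91861502e-02,  2.85204590e-05]), 'eef_pos': array([ 0.18435057, -0.62271109,  0.2046846 ]), 'ee_rot': array([-8.03529240e-04,  9.89666198e-01,  1.43388122e-01, -1.30828555e-04]), 'contact_force': array([ 0.28559499,  0.24317704, -0.3185894 ]), 'ft_torque': array([ 0.00977028, -0.0332768 , -0.01545656]), 'finger_force': 0.0, 'width': 0.999008547026016}
```

View pics/top0.png

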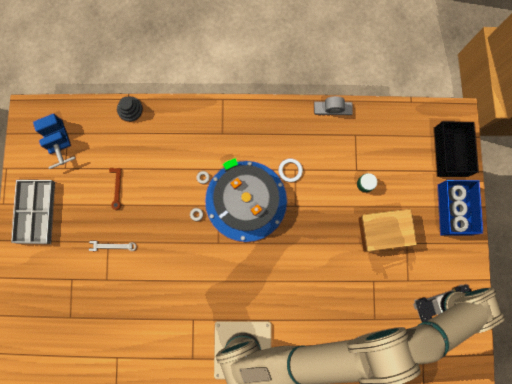

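View pics/side0.png

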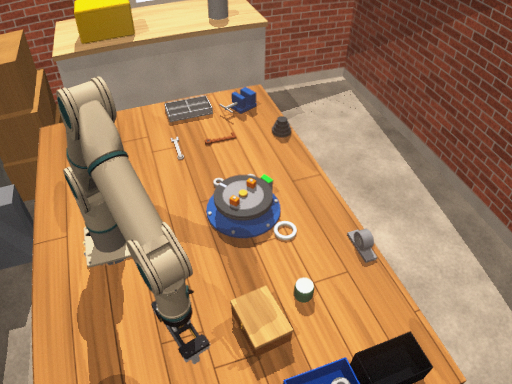

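Top view: hub at about (247,198), mark at (223,213), weight_a at (258,211), weight_b at (237,183) and the green band at (232,164). The arm is clear of the wheel. Next I'll refine these by segmentation.

```bash
cat > h.py <<'E'
import numpy as np, cv2
from workcell import ctrl, hand, status, optics, workorder
C={n:optics.get_calibration(n) for n in("top","side")}
def pix2w(n,uv,z):
    c=C[n]; K=np.array([[c['fx'],0,c['cx']],[0,c['fy'],c['cy']],[0,0,1.]])
    p=cv2.undistortPoints(np.float64(uv).reshape(-1,1,2),K,np.array([c['k1'],0,0,0,0.]))[:,0]
    # forward model here: drawn = ray*(1+k1 r^2), same as OpenCV
    d=np.c_[p[:,0],-p[:,1],-np.ones(len(p))]@c['extrinsics'][:3,:3].T; o=c['extrinsics'][:3,3]
    return (o+d*((z-o[2])/d[:,2])[:,None])[:,:2]
def w2pix(n,P):
    c=C[n]; P=np.atleast_2d(P).astype(float); q=(P-c['extrinsics'][:3,3])@c['extrinsics'][:3,:3]
    s=np.c_[q[:,0]/-q[:,2],-q[:,1]/-q[:,2]]; s=s*(1+c['k1']*(s**2).sum(1))[:,None]
    return s*[c['fx'],c['fy']]+[c['cx'],c['cy']]
E
python3 - <<'E'
from h import *
for n,box in(("top",(195,150,300,250)),("side",(200,165,290,240))):
    im=cv2.imread(f"pics/{n}0.png"); hsv=cv2.cvtColor(im,cv2.COLOR_BGR2HSV)
    x0,y0,x1,y1=box
    for nm,lo,hi,z in(("green",(50,120,60),(75,255,255),.09),("orange",(8,130,120),(16,255,255),.12),("brass",(17,120,120),(30,255,255),.102),("white",(0,0,150),(179,40,255),.09)):
        m=cv2.inRange(hsv,lo,hi); k=np.zeros_like(m);k[y0:y1,x0:x1]=1;m*=k
        N,l,st,ce=cv2.connectedComponentsWithStats(m)
        for i in range(1,N):
            if st[i,4]>8: print(n,nm,st[i],ce[i].round(1),pix2w(n,ce[i],z)[0].round(4))
    cv2.imwrite(f"pics/{n}c.png",cv2.resize(im[y0:y1,x0:x1],None,fx=5,fy=5,interpolation=cv2.INTER_NEAREST))
E
```

```text
top green [223 159  15  11 104] [229.9 163.9] [0.6721 0.049 ]
top orange [ 195  150  105  100 3911] [243.6 200.5] [ 0.5327 -0.0022]
top orange [283 163  15  15 170] [290.1 169.8] [ 0.6452 -0.1684]
top orange [200 175   6   5  19] [202.6 176.9] [0.617 0.145]
top orange [231 178  11  11  34] [236.6 183.5] [0.5939 0.0233]
top orange [251 205  11  10  44] [256.  209.6] [ 0.5004 -0.0463]
top orange [195 212   4   5  17] [196.4 214.1] [0.483  0.1639]
top brass [220 157  18  10  23] [228.3 160.5] [0.6821 0.0546]
top brass [195 160  25   4  51] [206.9 160.7] [0.6808 0.1323]
top brass [235 179   5   5  10] [237.3 180.4] [0.6086 0.0211]
top brass [231 182   6   5  14] [233.4 184.1] [0.595  0.0352]
top brass [241 192  10  10  78] [245.8 196.6] [ 0.5496 -0.01  ]
top brass [256 205   5   5   9] [258.2 206.9] [ 0.5127 -0.0546]
top brass [252 208   5   6  14] [253.7 210.9] [ 0.498  -0.0386]
top white [279 159  21  23 193] [288.9 170.2] [ 0.6504 -0.1668]
top white [198 172  11  11  56] [202.6 177.2] [0.6217 0.1477]
top white [ 219  176   50   44 1109] [244.6 198.1] [ 0.5461 -0.0055]
top white [195 2
[... 574 characters left out ...]
rass [254 165  11  13  48] [258.7 170.4] [0.6558 0.0895]
side brass [247 178   8   5  20] [250.6 180.2] [0.6034 0.0434]
side brass [239 190   8   7  46] [242.5 192.7] [ 0.5483 -0.0153]
side brass [230 195   4   4   9] [231.6 196.7] [ 0.5001 -0.0225]
side brass [235 197   4   4  10] [236.3 198.5] [ 0.5148 -0.0385]
side brass [282 210   3   6   9] [282.8 213.1] [ 0.6579 -0.1717]
side white [248 174   7   3  11] [250.9 174.9] [0.6196 0.0862]
side white [214 178  33  27 353] [230.9 188.2] [0.5155 0.0365]
side white [240 185  24  24 335] [252.1 198.7] [ 0.5773 -0.0487]
side white [274 199   4   3  10] [275.8 200. ] [ 0.6637 -0.087 ]
side white [274 221  16  18 120] [280.8 229.2] [ 0.6246 -0.2345]
```

View pics/topc.png

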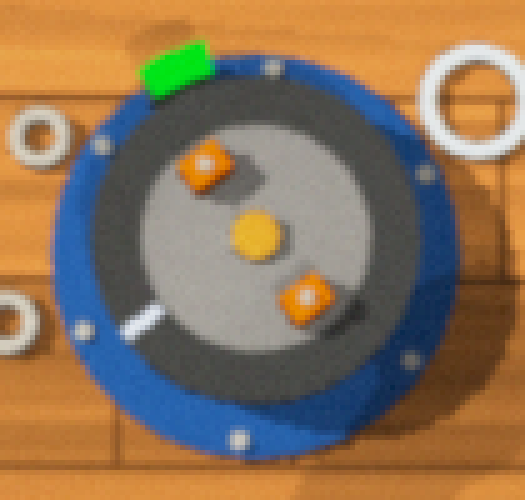

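```bash
cat >> h.py <<'E'
CEN=np.array([.5485,-.0115]); BAND=.444; Q=[0,1,0,0]
TH=np.arange(0,2*np.pi,np.pi/360)
def mark(im,n):
    """world angle of white mark, contrast score"""
    g=im.min(2).astype(np.float32); s=[]
    for r in np.arange(.090,.1201,.003):
        p=w2pix(n,np.c_[CEN[0]+r*np.cos(TH),CEN[1]+r*np.sin(TH),np.full(TH.size,.09)]).astype(np.float32)
        s.append(cv2.remap(g,p[:,:1],p[:,1:],cv2.INTER_LINEAR)[:,0])
    f=lambda w:cv2.blur(np.tile(np.percentile(s,25,axis=0),3).astype(np.float32)[None],(w,1))[0][720:1440]
    d=f(9)-f(61); i=d.argmax(); k=(np.arange(i-6,i+7))%720; w=np.clip(d[k],0,None)
    return TH[i]+(w*np.arange(-6,7)).sum()/max(w.sum(),1e-6)*np.pi/360, float(d[i])
def sheave(n):
    t=status.read_state()['t']; a,s=mark(optics.capture(n),n); return t,(a-BAND)%(2*np.pi),s
E
python3 - <<'E'
from h import *
for n in("top","side"):
    a,s=mark(cv2.imread(f"pics/{n}0.png"),n); print(n,a,a-BAND,s)
for n,p,z in(("wa",(256.1,209.6),.12),("wb",(236.4,183.3),.12)): 
    d=pix2w("top",p,z)[0]-CEN; print(n,d,np.hypot(*d),np.arctan2(d[1],d[0]))
ctrl.move_straight([.185,-.62,.30],rate=.3)
hand.gripper_to(0.0)
b=BAND+1.75; P=CEN+.1*np.array([np.cos(b),np.sin(b)])
ctrl.reach([*P,.13],Q); print(status.read_state()['t'])
print(sheave("side"),sheave("top"))
ctrl.move_straight([*P,.096],rate=.1)
s=status.read_state();print(s['t'],s['eef_pos'],s['contact_force'])
r=ctrl.move_straight([*P,.080],rate=.05,force_limit=4)
s=status.read_state();print(r,s['t'],s['eef_pos'],s['contact_force'])
ctrl.sleep(.3)
s=status.read_state();print(s['t'],s['eef_pos'],s['contact_force'])
ctrl.move_straight([*P,.096],rate=.1)
s=status.read_state();print(s['t'],s['eef_pos'],s['contact_force'])
cv2.imwrite("pics/s1.png",optics.capture("side")[:,:,::-1])
E
```

```text
top 2.1988836416723734 1.7548836416723734 101.16040802001953
side 2.207187830059601 1.763187830059601 89.42565155029297
wa [-0.04804366 -0.03518604] 0.05955040603583912 -2.509466434097186
wb [0.04606189 0.03540409] 0.058096013079821235 0.6553117902330812
4.7083
(4.7083, np.float64(1.7575232535082117), 97.5169448852539) (4.7583, np.float64(0.5958263116916451), 16.75176239013672)
5.3 [0.4901299  0.06966017 0.09595052] [-0.53315468 -0.52916274  0.41573889]
True 5.55 [0.49247561 0.07063857 0.0903082 ] [0.48863915 1.18329312 2.95485043]
5.85 [0.49177435 0.07014441 0.09026534] [0.28222888 0.07871482 5.30530835]
6.1 [0.49033427 0.06969353 0.09639245] [-0.03440905 -0.8385228  -0.13847042]
```

View pics/s1.png

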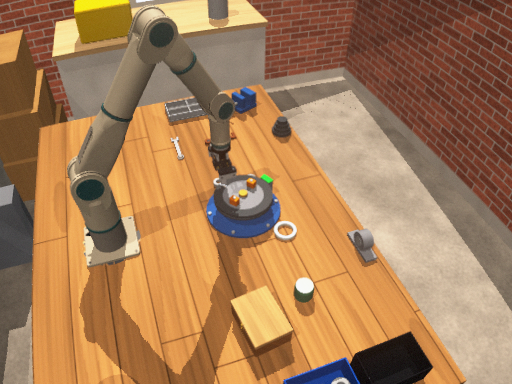

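Side view: the brake finger hovers over the far-left rim, and the mark is visible at about (220,185). The test press took 0.25 s and held 5.3 N, so next is the flick.

Run:
```python
from h import *
import json
b=BAND+1.75; P=CEN+.1*np.array([np.cos(b),np.sin(b)])
a=-2.51; er=np.array([np.cos(a),np.sin(a)]); et=np.array([-er[1],er[0]])
S=CEN+.06*er-.037*et; E=CEN+.06*er+.06*et
ctrl.move_straight([*P,.15],rate=.25)
ctrl.move_straight([*S,.15],rate=.25)
ctrl.move_straight([*S,.107],rate=.15)
print(status.read_state()['t'],sheave("side"))
ctrl.move_straight([*E,.107],rate=.105)
ctrl.move_straight([*E,.15],rate=.25)
L=[sheave("side"),sheave("side")]
ctrl.move_straight([*P,.15],rate=.25); L+=[sheave("side")]
ctrl.move_straight([*P,.096],rate=.15)
for i in range(8): L.append(sheave("side")); ctrl.sleep(.1)
for l in L: print(np.round(l,3))
json.dump([list(map(float,l)) for l in L],open("L.json","w"))
print(status.read_state()['t'],status.read_state()['eef_pos'])
```

```text
7.45 (7.45, np.float64(0.3984276664723306), 16.856658935546875)
[ 8.9    5.499 97.993]
[ 8.95   5.655 98.616]
[  9.833   1.946 100.609]
[10.392  3.507 88.378]
[ 10.542   3.903 116.142]
[10.692  4.296 98.875]
[10.842  4.686 98.093]
[10.992  5.062 95.607]
[11.142  5.429 92.106]
[11.292  5.794 91.372]
[11.442  6.152 94.879]
11.5917 [0.49011494 0.0696953  0.09598674]
```

```bash
cat >> h.py <<'E'
import json
from scipy.integrate import solve_ivp
from scipy.optimize import least_squares
def fit(L):
    L=np.array([l for l in L if l[2]>60]); t=L[:,0]
    def sim(p,tt):
        return solve_ivp(lambda _,y:[y[1],-(p[2]+p[3]*y[1]) if y[1]>0 else 0],(t[0],tt[-1]+.01),p[:2],t_eval=tt,rtol=1e-8,max_step=.2).y
    res=lambda p:np.r_[np.angle(np.exp(1j*(sim(p,t)[0]-L[:,1])))/.03,(p[2]-.064)/.02,(p[3]-.076)/.02]
    o=least_squares(res,[L[0,1],3.1,.064,.076]); r=res(o.x)[:-2]*.03
    return o.x,sim,r
E
python3 - <<'E'
from h import *
L=json.load(open("L.json"))
for i in range(12): L.append(list(map(float,sheave("side")))); ctrl.sleep(.35)
json.dump(L,open("L.json","w"))
p,sim,r=fit(L); t0=status.read_state()['t']
print(p,r.round(3),t0)
tt=np.arange(t0,t0+14,.001); th,w=sim(p,tt)
print(th[0],w[0],[(k,tt[i],w[i]) for k in(3,4,5) for i in[np.searchsorted(th,2*np.pi*k)] if 0<i<len(tt)])
E
```

```text
[5.49443392 3.09773913 0.06851943 0.07692113] [-0.005 -0.006  0.026 -0.003 -0.002 -0.005 -0.01  -0.008 -0.002  0.
  0.003  0.01   0.029  0.002 -0.006 -0.018 -0.015 -0.007  0.002  0.008
  0.007] 16.3917
21.5326725568797 1.350732652819509 [(4, np.float64(19.700700000004044), np.float64(0.8470192886110361))]
```

Run:
```python
from h import *
L=json.load(open("L.json"))
b=BAND+1.75; P=CEN+.1*np.array([np.cos(b),np.sin(b)])
while status.read_state()['t']<18.9: L.append(list(map(float,sheave("side")))); ctrl.sleep(.3)
p,sim,r=fit(L); t0=status.read_state()['t']
tt=np.arange(t0,t0+2,.001); th,w=sim(p,tt); ta=tt[np.searchsorted(th,8*np.pi)]
print(p,r[-7:].round(3),t0,ta)
ctrl.sleep(ta-.25-t0)
res=ctrl.move_straight([*P,.080],rate=.05,force_limit=5)
s=status.read_state();print(res,s['t'],s['eef_pos'],s['contact_force'])
for i in range(4):
    ctrl.sleep(.2); print(sheave("side"),status.read_state()['contact_force'])
cv2.imwrite("pics/s2.png",optics.capture("side")[140:260,170:320,::-1].repeat(4,0).repeat(4,1))
```

```text
[5.49674658 3.0955617  0.06442333 0.07822891] [-0.001 -0.006 -0.009 -0.008 -0.006  0.003  0.007] 19.1917 19.64870000000056
True 19.65 [0.49179134 0.07041583 0.09027969] [-0.02435587  0.61993499  6.12741734]
(19.85, np.float64(6.153019388741721), 93.17512512207031) [-0.83321488 -0.01905964  7.48064071]
(20.1, np.float64(6.152882933825032), 94.11251831054688) [-0.526922    1.67428606  7.97068983]
(20.35, np.float64(6.152818900830798), 93.85128784179688) [-0.83136695  0.36772706  8.19242599]
(20.6, np.float64(6.153166684509697), 93.24453735351562) [-0.58281451  0.97747496  6.8470715 ]
```

View pics/s2.png

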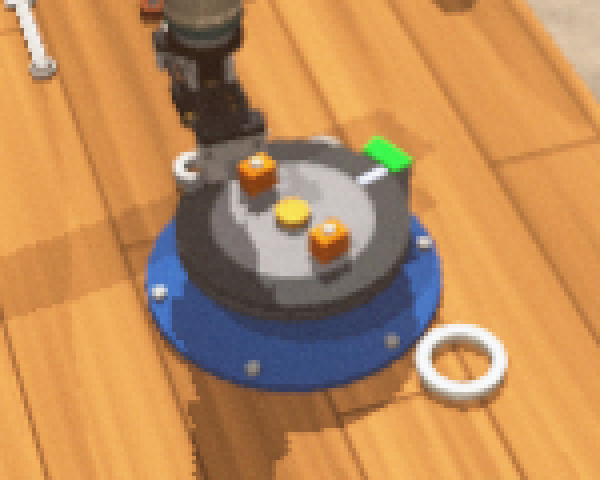

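The wheel stopped with the mark about 0.13 rad short of my band estimate, with the white line pointing at the green band. Before lifting, I'll check that band angle by fitting the band outline to both pictures.

Run:
```python
from h import *
for n in("top","side"):
    im=cv2.imread(f"pics/{n}0.png"); m=cv2.inRange(cv2.cvtColor(im,cv2.COLOR_BGR2HSV),(50,120,60),(75,255,255))
    v,u=np.nonzero(m); best=[]
    W=pix2w(n,np.c_[u,v],.09)-CEN; r=np.hypot(*W.T); a=np.arctan2(W[:,1],W[:,0]); k=(r>.12)&(r<.156)
    print(n,k.sum(),'angle range',np.percentile(a[k],[1,50,99]),a[k].mean(), 'mid',np.percentile(a[k],[2,98]).mean(),'r',r[k].min(),r[k].max())
```

```text
top 104 angle range [0.27751523 0.45424412 0.63168048] 0.4550272031631776 mid 0.45511385072665067 r 0.12379429654794949 0.15241510660906651
side 55 angle range [0.23319283 0.41672325 0.59149537] 0.41337595473764144 mid 0.41578299842707156 r 0.1226690799931482 0.14998057978645632
```

Taking the band and mark from the same side camera, the offset is about -0.10 rad, or 10 mm. That's within the 21 mm tolerance, so I'll lift straight off.

Run:
```python
from h import *
e=status.read_state()['eef_pos']
ctrl.move_straight([e[0],e[1],.15],rate=.1); ctrl.sleep(.3)
print(sheave("side"))
ctrl.sleep(.3); print(sheave("side"),sheave("top"),status.read_state()['t'])
```

```text
(21.75, np.float64(6.169944487148835), 92.3918228149414)
(22.1, np.float64(6.169969107758608), 92.2161865234375) (22.15, np.float64(6.180054528042709), 102.60540771484375) 22.2
```

```bash
python3 -c "
from h import *
print(workorder.finish_job())"
```

```text
the job is handed in; nothing more can be done
None
```

The job is handed in: I flicked the wheel anticlockwise, let it coast past the band three times untouched, and braked it on the fourth. It stands still and untouched with the mark about 0.1 rad (10 mm) short of mid-band by camera estimate, inside the 21 mm limit; `finish_job` returned no verdict.

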